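# Eject and pull the right card from the test backplane, stand it up for inspection

### The job

Three plug-in circuit cards stand locked in the test backplane; take out the middle-height one, the card as tall as the back of the leaning inspection stand. Press its ejector latch down all the way so that the card is unlocked and pops up, draw it straight up out of its slot by its top edge without wrenching it, and set it in the stand: lower edge down in the ledge between the end stops, leaning back on the horns, component side facing out. Leave the other two cards in their slots.

Things in the scene. Friction and masses are not known exactly. Their poses are not given: they have to be found in the camera images.
- rack: Test backplane, fixed, 158 (x) x 150 (y) mm base; origin mid-underside. Three slots along y at x = -48 (a), 0 (b), +48 mm (c). Slot floor, where a card stands: z = 20 mm. Grooves 4.6 mm wide hold both card ends (y -61..-50 and 45..58 mm) up to z = 60 mm: a card must rise 40 mm to be clear. Ejector latch at the +y end of each slot; -y end closed.
- latch_a (a joint): White ejector latch of slot a: 0 = upright, its hook locks the card in; 0.55 rad = tab pressed down and outward to its stop, hook out, foot has lifted the card's +y end about 7 mm. Stays where left. Pivot at rack y = 55, z = 17 mm.
- latch_b (a joint): The same for slot b.
- latch_c (a joint): The same for slot c.
- latch_a_tab (a point): Top of latch a's thumb tab (18 mm along rack x, rack y 62..107 mm), at rack y = 97, z = 52 mm when upright; turns with the latch: from upright to its stop this point goes 27 mm down and 12 mm outward (rack +y).
- latch_b_tab (a point): The same for latch b.
- latch_c_tab (a point): The same for latch c.
- card_50: Low card, 50 mm tall. Cards: green board 3 mm thick (x), 120 mm long (y), an aluminium bar along the top edge (9 thick, 84 long, 12 mm high, flush with the top) to grip. Origin mid lower edge, z up the card, +y to the latch end, components on the -x face (under 6 mm). Each stands in one slot, latched.
- card_65: The middle-height card to be taken, 65 mm tall, else like the low one; 55 to 110 g.
- card_80: Tall card, 80 mm tall, else like the low one.
- card_65_latch_end (a point): Lower edge of the 65 mm card at its latch end, 58 mm along +y from its origin; 20 mm above the rack's origin while it is seated.
- stand: Leaning inspection stand, fixed, base 100 x 150 mm, origin mid-underside, faces its -x. Two back horns (|y| 38..66, 65 mm tall up the slope) and a 28 mm cross plate between lean 0.436 rad to +x: up (.42,0,.91), outward (-.91,0,.42). Square ledge at their foot: channel 14 mm from horns to a lip 7.5 mm high; end stops 130 mm apart, 12 mm high.
- stand_seat (a point): Middle of the ledge's inner corner, where the lower back edge of the card comes to rest; stand x = -12, y = 0, z = 22 mm.

How it is judged (in metres and radians):
On the way, in this order (a step that is already met when the one before it is completed fails the run):
1. the latch of its slot is pressed down (past 0.4 rad) and the latch end of the 65 mm card has popped up by at least 5 mm, the card still in its slot (z of card_65_latch_end in the frame of rack above 0.025 m and z of card_65 in the frame of rack below 0.035 m and horizontal distance between card_65 and rack below 0.07 m and ((value of joint latch_a above 0.4 rad and x of card_65 in the frame of rack below -0.03 m) or (value of joint latch_b above 0.4 rad and x of card_65 in the frame of rack between -0.03 and 0.03 m) or (value of joint latch_c above 0.4 rad and x of card_65 in the frame of rack above 0.03 m))), for 0.2 s.
2. the card is drawn up clear of its slot (z of card_65 in the frame of rack above 0.063 m and horizontal distance between card_65 and rack below 0.1 m), for 0.1 s.
At the end, for the whole second after the job is handed in: The 65 mm card is released and at rest in the stand: lower edge within 14 mm of the seat, level within 0.05 rad, along the stand within 0.1 rad, leaning back 0.30 to 0.56 rad, components out; the other two cards within 15 mm of where they stood (distance between card_65 and stand_seat below 0.014 m and angle between card_65's own z axis and vertical between 0.3 and 0.56 rad and angle between card_65's own x axis and vertical above 1.8 rad and angle between card_65's own y axis and vertical between 1.52 and 1.62 rad and angle between the y axis of card_65 and the y axis of stand, either way round below 0.1 rad and linear speed of card_65 below 0.02 m/s and distance of each of card_50, card_80 from where it was at the start of the episode below 0.015 m); the robot touches nothing.
It fails at once if the card is wrenched: over 40 N between the 65 mm card and the backplane or its latch (contact force between card_65 and rack above 40 N).
It fails at once if another card is pulled from its slot (distance of any of card_50, card_80 from where it was at the start of the episode above 0.03 m).
It also fails if it takes over 48 s, if anything falls off the work surface, if the arm or the gripper's body presses on something with over 40 N, if the wrist force passes 120 N, or if a joint passes its speed limit or range.

### The arm

A 6-joint arm with a two-finger parallel gripper is mounted at the origin on a cart in front of the work surface, level with it; the furniture and walls round the work are solid. World frame = base frame: x ahead of the robot, y to its left, z up, the work surface at z = 0. Lengths are in mm, angles in rad, forces in N, time in s.
With the tool pointing down it reaches from about 400 to 925 mm from the base axis. Payload 12.5 kg.
Tool frame: the origin (TCP) lies between the finger pads; the fingertips stand env.tip_extent ahead of it and the grasp point (between the pads) lies 11 mm behind it (env.tip_extent is the distance from the TCP to the fingertips, in mm); z points along the fingers, y is the line along which they close (so a half turn about z gives the same grasp; the last joint's range is limited). The gripper opens to 95 mm and grips with 3 to 60 N. Pads are 20 mm wide; open, the fingers measure 119 mm over their backs; the gripper's body (75 mm by 180 mm) begins 59 mm behind the grasp point.
Start: joints at [-1.249, 0.491, 1.559, -0, 1.092, -0.106], TCP at [259.318, -568.683, 222.661] pointing down, gripper open.
Joint ranges: [-3.1, 3.1], [-0.84, 2.19], [0.05, 2.79], [-1.13, 4.28], [0.06, 2.93], [-2.69, 2.69]. Speed limits (rad/s): [2.22, 2.22, 2.79, 3.14, 3.14, 3.14].

### API

Orientations are given as [roll, pitch, yaw] about the fixed x, y, z axes, in that order (R = Rz(yaw) Ry(pitch) Rx(roll)).
In Python, from cell import env gives the robot as it stands.
- The arm moves only by the tool carry_out, never from a script. Its argument "motion" is a list of rows, each a list of 5 numbers: the shift along the tool's x, y, z in mm, then the turn about the tool's z in degrees, then the closure, from 0 (fully open) to 1 (shut). A call has 1 to 12 rows; each row shifts and turns the commanded pose from where the row before left it, along the tool's axes as they then stand; what a row does not reach is not made up. A row lasts 1/10 s, in which the tool goes at most 50 mm and 8.59 degrees, less where a joint would pass 70% of its speed; a pose out of reach is approached as far as the arm can. A call with a gripper value outside its range is refused whole. The fingers move at their own pace and stop on an object; the grip force is fixed at half the most. Time passes only in rows, so rows that do not move let the fingers close. It gives the time, the measured TCP pose, the force, the opening and the grip force at its end, in the units of the state.
- env.state(): the state, without advancing time (a new reading comes with each control period).
- env.read_camera(name): name is "scene" or "top" or "wrist"; returns a dict with "color" (384x512x3 uint8, red, green, blue), "K" (3x3 intrinsics, pixels), "dist" ([k1, k2, p1, p2, k3] as OpenCV has them; the pictures are not rectified), "R" (3x3) and "t" (3): a world point X has camera coordinates R X + t; the wrist camera has in their place "hand_eye" (4x4, takes a point from camera to tool coordinates, whose origin is the TCP and whose axes are the flange's). Camera axes: x right, y down, z forward; pixel columns grow to the right and rows downward; lengths in mm; the calibration is good to about 2 mm. A picture is of the moment at which its call begins: read the wrist's pose just before it. There is no depth.
- env.job_done(): hands the job in; it is judged then, once.
The state is a dict: "t": time; "joints": joint angles; "qvel": joint speeds; "tau": joint torques, N m; "eef_pos": TCP position; "tcp_rot": TCP orientation; "ft_force": force on the tool from outside, world axes, zero at the start; "moment": the same for the moment, N m; "opening": opening from 0.0 (shut) to 1.0 (fully open); "grip_force": force on a finger pad.
Only numpy, scipy, OpenCV 4.12 (cv2) and the standard library are available. Lean on these libraries where they do the work, as an engineer would, in place of code of your own. Each camera call takes 0.05 s, during which the arm holds its last target. There are 200 camera calls.

## Working session

There is one attempt and no reset: what is moved stays moved. The work goes in short steps, Python scripts to look and compute and a tool call to move; the robot and the scene stay as the last step left them, time stands still between calls to the robot, and variables do not carry over. Pictures are saved under pics/ and viewed, at most 10 in all, crops included, and the job is handed in when it is done.

Besides the shell and the picture viewer there is one more tool, called after ">>>" as name(argument=value, ...) on one line, values as JSON. carry_out: Moves the arm, as the interface text tells. Its arguments: {"type":"object","properties":{"motion":{"type":"array"}},"required":["motion"]}

```bash
mkdir -p pics; ls; python3 - <<'E'
from cell import env
import cv2,pickle
print(env.state(), env.tip_extent)
d={}
for n in("scene","top"):
    c=env.read_camera(n); d[n]=c
    cv2.imwrite(f"pics/{n}0.png",cv2.cvtColor(c["color"],cv2.COLOR_RGB2BGR)); print(n,c["K"],c["dist"],c["R"],c["t"])
pickle.dump(d,open("cams.pkl","wb"))
E
```

```text
pics
{'t': 0.0, 'joints': array([-1.24857031e+00,  4.91555828e-01,  1.55946059e+00,  1.56891086e-05,
        1.09172584e+00, -1.05628161e-01]), 'qvel': array([-1.22602356e-03, -6.96114881e-04, -3.27714992e-03,  4.92484019e-05,
       -2.93809849e-04,  1.05897735e-03]), 'tau': array([ 3.04114415e-03, -6.12641215e+01, -2.58191693e+01,  6.94326544e-02,
        4.82929498e-02, -1.00283169e-04]), 'eef_pos': array([ 259.25393494, -568.42201433,  222.06023578]), 'tcp_rot': array([-3.14045093e+00, -1.35041326e-04,  4.27846859e-01]), 'ft_force': array([-0.34589143,  0.28597913,  0.14659516]), 'moment': array([-0.04390815,  0.00881543,  0.01497611]), 'grip_force': 0.0, 'opening': 0.9989873849034525} 8.0
scene [[490.28219067   0.         253.89652429]
 [  0.         490.28219067 191.00511142]
 [  0.           0.           1.        ]] [0.02769723 0.         0.         0.         0.        ] [[ 0.53531    -0.84463347 -0.00612309]
 [-0.50711703 -0.31558537 -0.80202132]
 [ 0.6754817   0.43243516 -0.59726402]] [-248.01655897  301.79429696  838.04732432]
top [[361.40464524   0.         252.43145377]
 [  0.         361.40464524 191.07356573]
 [  0.           0.           1.        ]] [-0.08865717  0.          0.          0.          0.        ] [[ 0.01019262 -0.99894471  0.0447836 ]
 [-0.99116702 -0.0160152  -0.131649  ]
 [ 0.13222729 -0.04304618 -0.99028429]] [-36.10038216 514.66061702 854.03170364]
```

```bash
python3 - <<'E'
import cv2
for n in("scene","top"):
    i=cv2.imread(f"pics/{n}0.png"); cv2.imwrite(f"pics/{n}0b.png",cv2.resize(i,(800,600),interpolation=cv2.INTER_CUBIC))
E
```

```text
(no output)
```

View pics/scene0b.png

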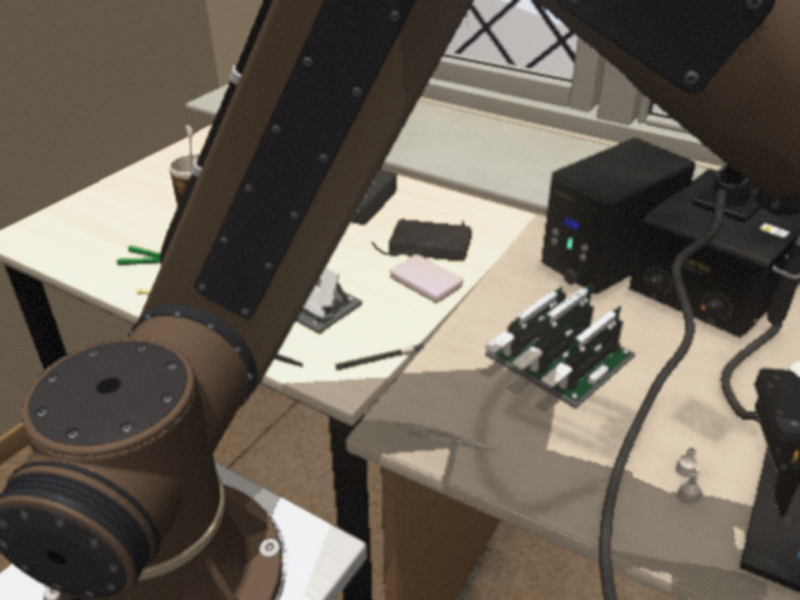

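View pics/top0b.png

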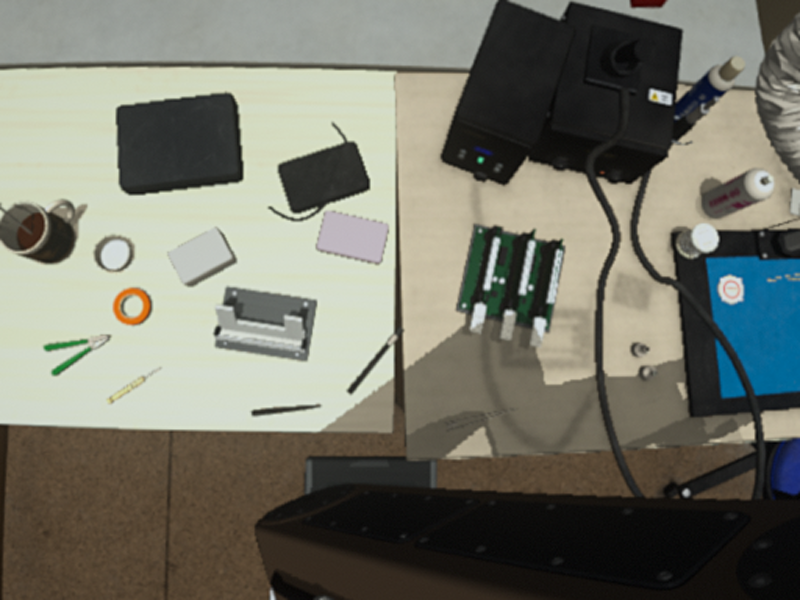

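The scene view shows the rack with three cards on the right bench, at about (560,345) in the scaled image, with white latches toward the robot. The stand is on the left bench at about (330,300). In the top view the rack is at about (512,275), its cards' bars at x≈490, 520 and 553, and the stand is at about (265,323).

```bash
cat > h.py <<'E'
import numpy as np,cv2,pickle
from scipy.spatial.transform import Rotation as Ro
def ray(c,uv):
    uv=np.atleast_2d(np.array(uv,float))
    n=cv2.undistortPoints(uv[:,None],c["K"],c["dist"])[:,0]
    d=np.c_[n,np.ones(len(n))]@c["R"]; d/=np.linalg.norm(d,axis=1)[:,None]
    return -c["R"].T@c["t"],d
def onz(c,uv,z):
    o,d=ray(c,uv); return o+d*((z-o[2])/d[:,2])[:,None]
def proj(c,X): return cv2.projectPoints(np.atleast_2d(np.array(X,float)),cv2.Rodrigues(c["R"])[0],c["t"],c["K"],c["dist"])[0][:,0]
def tri(obs):  # obs: list of (cam,uv)
    A=np.zeros((3,3));b=np.zeros(3);L=[]
    for c,uv in obs:
        o,d=ray(c,uv);d=d[0];P=np.eye(3)-np.outer(d,d);A+=P;b+=P@o;L.append((o,d))
    X=np.linalg.solve(A,b); return X,[np.linalg.norm((np.eye(3)-np.outer(d,d))@(X-o)) for o,d in L]
def wrist(env):
    s=env.state(); c=env.read_camera("wrist")
    T=np.eye(4);T[:3,:3]=Ro.from_euler("xyz",s["tcp_rot"]).as_matrix();T[:3,3]=s["eef_pos"]
    M=np.linalg.inv(T@c["hand_eye"]); c["R"]=M[:3,:3];c["t"]=M[:3,3];c["T"]=T; return c
def save(c,name,s=1.5625):
    i=cv2.cvtColor(c["color"],cv2.COLOR_RGB2BGR); cv2.imwrite(f"pics/{name}.png",cv2.resize(i,None,fx=s,fy=s,interpolation=cv2.INTER_CUBIC))
    pickle.dump(c,open(f"{name}.pkl","wb"))
def load(n): return pickle.load(open(f"{n}.pkl","rb"))
E
python3 - <<'E'
from h import *
d=pickle.load(open("cams.pkl","rb"))
t=d["top"]; S=1.5625
print(onz(t,np.array([[475,228],[562,240],[458,310],[552,328]])/S,10).round())
print(onz(t,np.array([[230,288],[316,298],[306,360],[216,347]])/S,5).round())
from cell import env
c=wrist(env); print(c["hand_eye"].round(3), c["K"][0,0],c["dist"], (-c["R"].T@c["t"]).round())
E
```

```text
[[ 639. -163.   10.]
 [ 622. -311.   10.]
 [ 501. -134.   10.]
 [ 474. -290.   10.]]
[[532. 237.   5.]
 [518.  97.   5.]
 [418. 110.   5.]
 [436. 255.   5.]]
[[-0.00000e+00 -9.72000e-01 -2.36000e-01  6.55150e+01]
 [ 1.00000e+00 -0.00000e+00 -0.00000e+00  4.40000e-02]
 [ 0.00000e+00 -2.36000e-01  9.72000e-01 -1.62158e+02]
 [ 0.00000e+00  0.00000e+00  0.00000e+00  1.00000e+00]] 327.49879589833506 [0.0291392 0.        0.        0.        0.       ] [ 319. -541.  384.]
```

Rack centre is about (559,-224) with yaw about 78°, and stand centre about (476,175). I'm moving over the rack for wrist views, with a tool yaw of about 168° so the last joint stays in range.

>>> carry_out(motion=[[30,-16,-4,0,0.7],[31,-17,-4,0,0.7],[31,-17,-4,0,0.7],[31,-17,-4,0,0.7],[31,-17,-4,0,0.7],[31,-17,-4,0,0.7],[31,-17,-4,0,0.7],[31,-17,0,0,0.7],[31,-17,0,0,0.7],[31,-17,0,0,0.7],[31,-17,0,0,0.7],[31,-17,0,0,0.7]])

```text
t: 1.35
eef_pos: [513.3, -228.7, 250.5]
tcp_rot: [-3.141, 0.0, 0.428]
ft_force: [0.1, 0.3, -0.0]
opening: 0.3
grip_force: 0.0
```

>>> carry_out(motion=[[0,0,0,-8,0.7],[0,0,0,-8,0.7],[0,0,0,-8,0.7],[0,0,0,-8,0.7],[0,0,0,-8,0.7],[0,0,0,-8,0.7],[0,0,0,-8,0.7],[0,0,0,-8,0.7],[0,0,0,-8,0.7],[0,0,0,-8,0.7],[0,0,0,-8,0.7],[0,0,0,-8,0.7]])

```text
t: 2.55
eef_pos: [512.6, -230.0, 250.5]
tcp_rot: [-3.141, -0.0, 2.109]
ft_force: [0.2, 0.2, -0.6]
opening: 0.3
grip_force: 0.0
```

>>> carry_out(motion=[[0,0,0,-8,0.7],[0,0,0,-8,0.7],[0,0,0,-8,0.7],[0,0,0,-8,0.7],[0,0,0,-8,0.7],[0,0,0,-7,0.7],[0,0,0,0,0.7]])

```text
t: 3.25
eef_pos: [512.6, -230.0, 250.5]
tcp_rot: [3.142, -0.0, 2.925]
ft_force: [0.7, -0.1, -0.6]
opening: 0.3
grip_force: 0.0
```

```bash
python3 - <<'E'
from cell import env
from h import *
c=wrist(env); save(c,"w1"); print(c["T"].round(3)); d=env.read_camera("scene");save(d,"s1");d=env.read_camera("top");save(d,"t1")
E
```

```text
[[-9.77000e-01  2.15000e-01 -0.00000e+00  5.12563e+02]
 [ 2.15000e-01  9.77000e-01  0.00000e+00 -2.30031e+02]
 [ 0.00000e+00  0.00000e+00 -1.00000e+00  2.50464e+02]
 [ 0.00000e+00  0.00000e+00  0.00000e+00  1.00000e+00]]
```

View pics/w1.png

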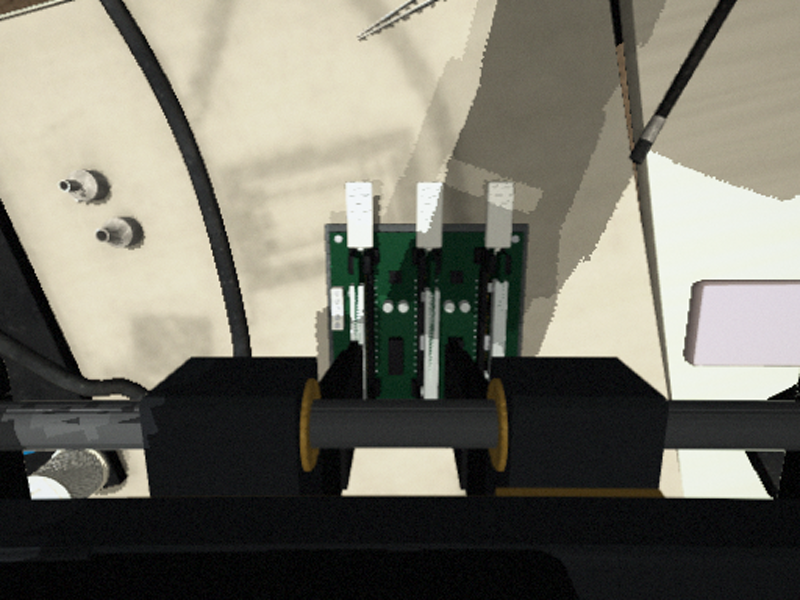

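The wrist view shows latch tabs a, b and c with outer ends at (360,183), (429,183) and (500,183), and bars starting near (357,290), (430,290) and (498,283). The fingers hide the rest of the bars. I'll take a second view shifted back and sideways.

>>> carry_out(motion=[[33,-20,0,0,0.7],[33,-20,0,0,0.7],[34,-20,0,0,0.7],[0,0,0,0,0.7],[0,0,0,0,0.7]])

```text
t: 3.9
eef_pos: [401.9, -267.4, 251.0]
tcp_rot: [-3.141, 0.001, 2.92]
ft_force: [0.6, -0.4, 0.1]
opening: 0.298
grip_force: 0.0
```

```bash
python3 - <<'E'
from cell import env
from h import *
c=wrist(env); save(c,"w2"); print(c["T"].round(3)[:3,3])
i=cv2.imread("pics/w2.png")
p=(proj(c,[[559,-224,60]])*1.5625)[0]; print(p)
x0,y0=[int(v) for v in np.clip(p-[130,130],0,[540,340])]; print(x0,y0)
big=lambda im,x,y,w,h,s: cv2.resize(im[y:y+h,x:x+w],None,fx=s,fy=s,interpolation=cv2.INTER_CUBIC)
o=cv2.cvtColor(c["color"],cv2.COLOR_RGB2BGR)
x0=int(np.clip(p[0]/1.5625-100,0,312));y0=int(np.clip(p[1]/1.5625-75,0,234)); print(x0,y0)
cv2.imwrite("pics/w2c.png",big(o,x0,y0,200,150,4))
E
```

```text
[ 401.873 -267.412  251.013]
[504.26506436 462.11228393]
374 332
222 220
```

View pics/w2c.png

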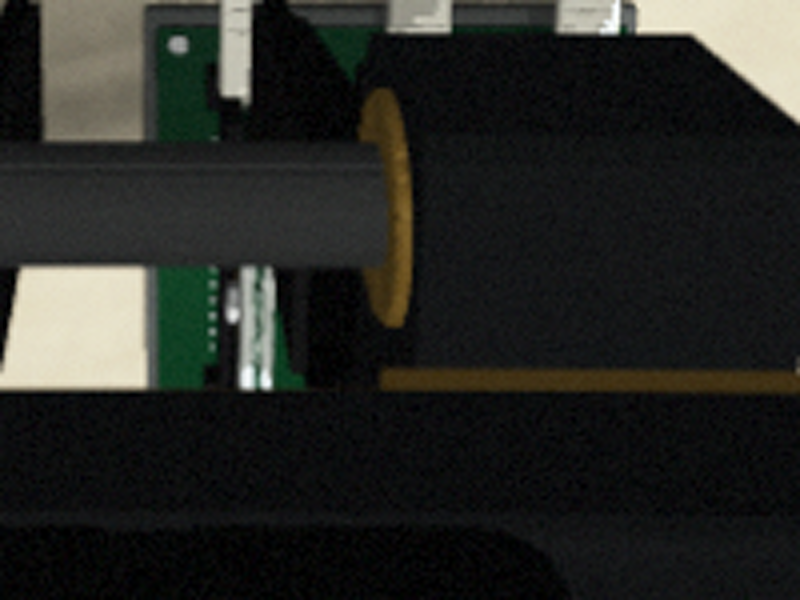

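I moved the wrong way: the crop shows the gripper body hiding the rack. I'll go over the far side of the rack instead.

>>> carry_out(motion=[[-32,10,-6,0,0.7],[-32,10,-6,0,0.7],[-32,10,-6,0,0.7],[-32,10,-6,0,0.7],[-32,10,0,0,0.7],[-32,10,0,0,0.7],[0,0,0,0,0.7],[0,0,0,0,0.7]])

```text
t: 4.75
eef_pos: [603.4, -248.9, 273.6]
tcp_rot: [3.141, -0.001, 2.925]
ft_force: [0.6, 0.6, 0.2]
opening: 0.298
grip_force: 0.0
```

```bash
python3 - <<'E'
from cell import env
from h import *
c=wrist(env); save(c,"w3"); print(c["T"].round(3)[:3,3])
p=proj(c,[[559,-224,60]])[0]; print(p)
o=cv2.cvtColor(c["color"],cv2.COLOR_RGB2BGR)
x0=int(np.clip(p[0]-100,0,312));y0=int(np.clip(p[1]-75,0,234)); print(x0,y0)
a=cv2.resize(o[y0:y0+150,x0:x0+200],None,fx=4,fy=4,interpolation=cv2.INTER_CUBIC)
cv2.imwrite("pics/w3c.png",a)
E
```

```text
[ 603.367 -248.907  273.589]
[271.30593056 131.42100399]
171 56
```

View pics/w3c.png

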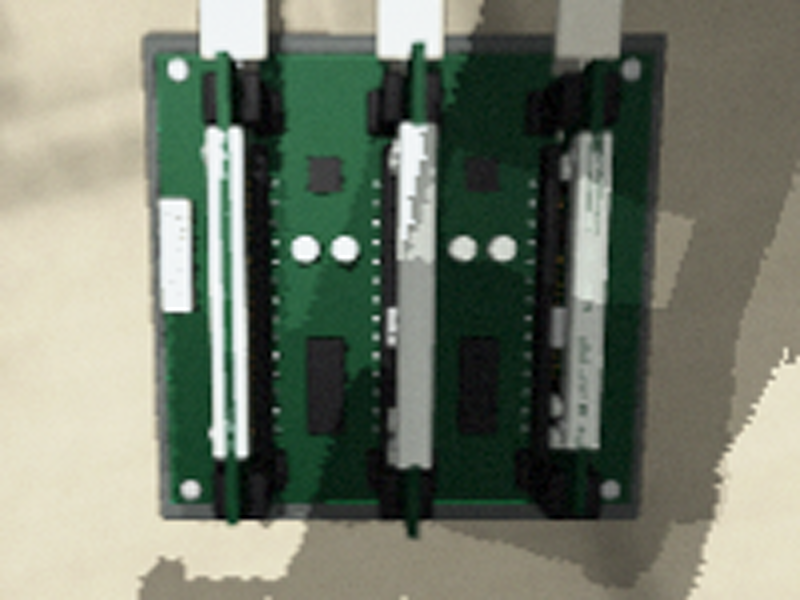

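The crop shows the bars of a at (227,128)–(231,458), b at (418,123)–(409,468) and c at (595,133)–(575,449). Apparent lengths give b tall, a middle and c low. I'll check this with a fit over both views.

```bash
python3 - <<'E'
from h import *
from itertools import permutations
from scipy.optimize import least_squares
w3,w1=load("w3"),load("w1")
P3=np.array([[227,128],[231,458],[418,123],[409,468],[595,133],[575,449]])/4+[171,56]
P1=np.array([[357,286],[431,289],[499,282]])/1.5625
# two-view heights
for n,k,j in(("a",0,0),("b",2,1),("c",4,2)): print(n,*[np.round(v,1) for v in tri([(w3,P3[k]),(w1,P1[j])])])
def X(p,H):
    x,y,th,z=p; c,s=np.cos(th),np.sin(th); L=np.array([[xx,yy,20+h] for xx,h in zip((-48,0,48),H) for yy in(42,-42)],float)
    return np.c_[x+c*L[:,0]-s*L[:,1],y+s*L[:,0]+c*L[:,1],z+L[:,2]]
for H in permutations((50,65,80)):
    f=lambda p:np.r_[(proj(w3,X(p,H))-P3).ravel(),(proj(w1,X(p,H)[::2])-P1).ravel()]
    r=least_squares(f,[559,-224,1.36,0]); print(H,r.x.round(3),round(r.cost,1),f(r.x).round(1) if H==(65,80,50) else "")
E
```

```text
a [ 506.2 -259.    90.1] [0.2 0.2]
b [ 516.  -212.9  100.8] [0.4 0.4]
c [ 526.7 -166.8   75.4] [0.8 0.8]
(50, 65, 80) [ 557.76  -223.677    1.369   -6.091] 64.1 
(50, 80, 65) [ 557.377 -223.198    1.362   -0.7  ] 20.1 
(65, 50, 80) [ 558.078 -223.1      1.362   -8.634] 83.0 
(65, 80, 50) [ 557.394 -222.187    1.348    1.697] 2.2 [-0.7  0.1 -0.3 -0.3 -0.4  0.4  0.4 -0.2 -0.7  0.5  0.5  0.2 -0.3 -0.8
  0.5  0.6  0.8 -0.5]
(80, 50, 65) [ 558.07  -221.962    1.347   -5.632] 52.9 
(80, 65, 50) [ 557.769 -221.526    1.341   -0.666] 15.6
```

The fit clearly picks a=65, b=80, c=50, with a cost of 2.2 against 15.6 or more for the others. The rack is at (557.4,-222.2) with yaw 1.348. Tab a is at about (452,-248,52). I'll check that projection against w1 while moving above it.

>>> carry_out(motion=[[25,-5,0,0.3,1],[25,-5,0,0,1],[25,-5,0,0,1],[25,-5,0,0,1],[25,-5,0,0,1],[24,-6,0,0,1],[0,0,38,0,1],[0,0,38,0,1],[0,0,38,0,1],[0,0,38,0,1],[0,0,25,0,1],[0,0,0,0,1]])

```text
t: 6.0
eef_pos: [448.7, -246.6, 95.5]
tcp_rot: [3.14, -0.004, 2.918]
ft_force: [0.4, 0.6, 0.1]
opening: 0.005
grip_force: 0.0
```

```bash
cat >> h.py <<'E'
RK=np.array([557.4,-222.2]);RA=1.348
def r2w(x,y,z): c,s=np.cos(RA),np.sin(RA); return np.array([RK[0]+c*x-s*y,RK[1]+s*x+c*y,z])
def w2r(p): c,s=np.cos(RA),np.sin(RA); d=np.array(p[:2])-RK; return np.array([c*d[0]+s*d[1],-s*d[0]+c*d[1],p[2]])
E
python3 - <<'E'
from cell import env
from h import *
for x in(-48,0,48): print(proj(load("w1"),[r2w(x,107,50),r2w(x,62,50)])*1.5625)
s=env.state(); print(w2r(s["eef_pos"]),s["tcp_rot"])
E
```

```text
[[359.83867038 181.47550642]
 [360.75491001 246.85545882]]
[[429.60057805 181.93895499]
 [428.40612986 247.28544659]]
[[499.42373776 182.27104019]
 [496.11245874 247.6578384 ]]
[-47.77314239 100.6091885   95.48290856] [ 3.13973474 -0.00447099  2.9175007 ]
```

Tab projections match w1 within 2 px. Now I press down and outward.

>>> carry_out(motion=[[-1,0,15,0,1],[-1,0,15,0,1],[0,0,4,0,1],[1,0,3,0,1],[1,0,3,0,1],[1,0,3,0,1],[2,0,3,0,1],[1,0,2,0,1]])

```text
t: 6.8
eef_pos: [444.5, -245.8, 50.8]
tcp_rot: [3.141, -0.003, 2.919]
ft_force: [-11.8, 0.5, 7.1]
opening: 0.002
grip_force: 5.5
```

>>> carry_out(motion=[[1,0,2,0,1],[1,0,2,0,1],[1,0,2,0,1],[1,0,2,0,1],[0,0,0,0,1]])

```text
t: 7.3
eef_pos: [442.1, -245.6, 44.5]
tcp_rot: [-3.141, 0.001, 2.918]
ft_force: [-10.6, 3.9, 30.3]
opening: 0.008
grip_force: 15.5
```

>>> carry_out(motion=[[1,0,1,0,1],[0,0,0,0,1],[1,0,1,0,1],[0,0,0,0,1]])

```text
t: 7.7
eef_pos: [441.7, -245.7, 43.7]
tcp_rot: [-3.14, 0.005, 2.918]
ft_force: [-6.4, 7.1, 40.7]
opening: 0.004
grip_force: 19.0
```

```bash
python3 - <<'E'
from cell import env
from h import *
c=wrist(env); save(c,"w4"); s=env.state(); print(w2r(s["eef_pos"]),s["ft_force"])
t=env.read_camera("scene"); pickle.dump(t,open("s4.pkl","wb"))
o=load("s1"); p=proj(t,[r2w(-48,60,60)])[0]; x,y=[int(v) for v in p]; print(x,y)
f=lambda k:cv2.resize(cv2.cvtColor(k["color"],cv2.COLOR_RGB2BGR)[y-38:y+38,x-50:x+50],(400,304),interpolation=cv2.INTER_CUBIC)
w=cv2.resize(cv2.imread("pics/w4.png"),(400,300))
cv2.imwrite("pics/m4.png",np.vstack([np.hstack([f(pickle.load(open("cams.pkl","rb"))["scene"]),f(t)])[:300],np.hstack([w,w*0])]))
E
```

```text
[-48.53734537 107.61017774  43.70618521] [-5.97082521  7.51935441 40.5940244 ]
363 232
```

View pics/m4.png

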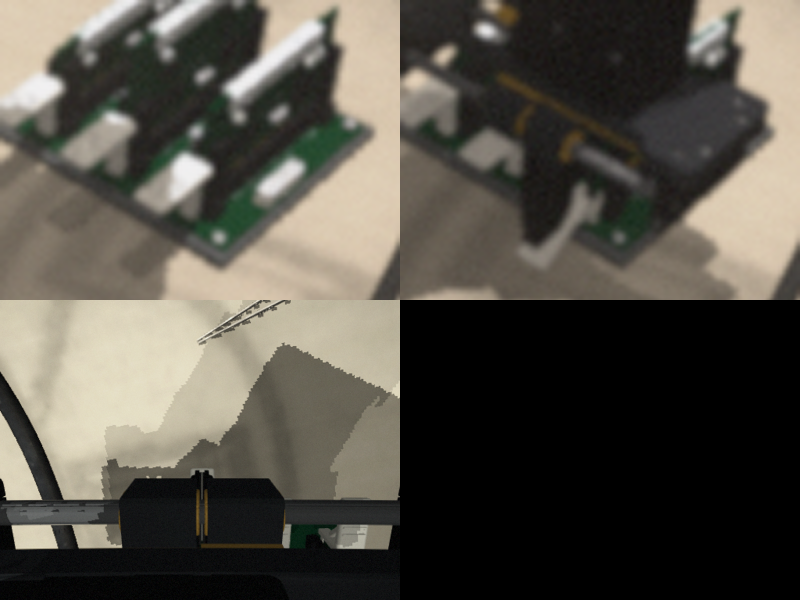

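The latch is tilted down to its stop, and the force is rising with no further travel. I'll lift off and go above the card.

>>> carry_out(motion=[[0,0,-5,0,1],[0,0,-20,0,1],[0,0,-35,0,0.7],[0,0,-30,0,0.7],[-20,0,0,0,0.7],[-30,0,0,0,0.7],[-30,0,0,0,0.7],[-28,0,0,0,0.7],[0,0,0,0,0.7],[0,0,0,0,0.7]])

```text
t: 8.8
eef_pos: [545.7, -268.8, 130.4]
tcp_rot: [-3.141, 0.001, 2.919]
ft_force: [-0.2, -0.1, 0.3]
opening: 0.301
grip_force: 0.0
```

```bash
python3 - <<'E'
from cell import env
from h import *
c=wrist(env); save(c,"w5"); s=env.state(); print(w2r(s["eef_pos"]),s["ft_force"],s["tcp_rot"])
t=env.read_camera("scene"); pickle.dump(t,open("s5.pkl","wb"))
x,y=363,232
f=lambda k:cv2.resize(cv2.cvtColor(k["color"],cv2.COLOR_RGB2BGR)[y-50:y+30,x-50:x+57],(400,300),interpolation=cv2.INTER_CUBIC)
w=cv2.resize(cv2.imread("pics/w5.png"),(800,600))[150:450]
cv2.imwrite("pics/m5.png",np.vstack([np.hstack([f(pickle.load(open("cams.pkl","rb"))["scene"]),f(t)])[:300],w]))
E
```

```text
[-48.10192381   1.58169829 130.33699312] [-0.73007991 -0.11531755  0.17356714] [-3.14147480e+00  9.68860157e-05  2.91841621e+00]
```

View pics/m5.png

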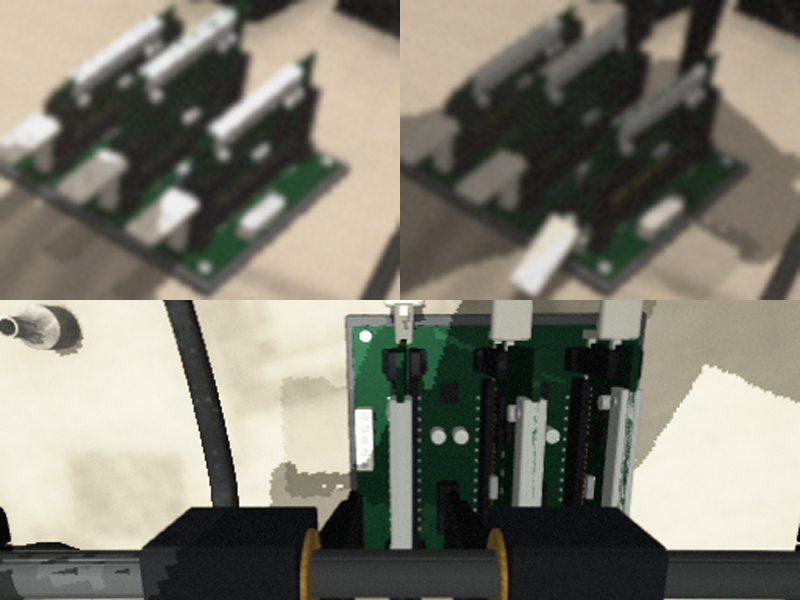

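The latch has stayed down, and the card's latch end has popped up. Bar a is at x≈401, between the fingers. I'll check the lateral offset.

```bash
python3 - <<'E'
from h import *
c=load("w5")
for uv in([389,250],[413,250],[391,350],[413,350]): print(w2r(onz(c,np.array(uv)/1.5625,92)[0]).round(1))
E
```

```text
[-53.8  40.4  92. ]
[-44.4  40.4  92. ]
[-53.3  -0.9  92. ]
[-44.2  -1.   92. ]
```

Bar centre is within 1 mm of the tool and its width measures about 9 mm, so I descend and grip.

>>> carry_out(motion=[[-1,-0.5,15,0,0.7],[-1,0,13,0,0.7],[0,0,10,0,0.7],[0,0,5,0,0.7],[0,0,0,0,0.7],[0,0,0,0,0.9],[0,0,0,0,1],[0,0,0,0,1],[0,0,0,0,1],[0,0,0,0,1]])

```text
t: 9.9
eef_pos: [547.9, -269.9, 87.0]
tcp_rot: [-3.141, 0.001, 2.919]
ft_force: [0.5, 0.9, 2.4]
opening: 0.093
grip_force: 30.0
```

>>> carry_out(motion=[[0,0,-1,0,1],[0,0,-2,0,1],[0,0,-3,0,1],[0,0,-3,0,1],[0,0,-3,0,1],[0,0,-3,0,1]])

```text
t: 10.5
eef_pos: [547.8, -270.0, 102.0]
tcp_rot: [-3.141, 0.0, 2.918]
ft_force: [0.0, 0.6, -0.6]
opening: 0.097
grip_force: 30.0
```

>>> carry_out(motion=[[0,0,-5,0,1],[0,0,-5,0,1],[0,0,-6,0,1],[0,0,-6,0,1],[0,0,-6,0,1],[0,0,-8,0,1],[0,0,-8,0,1],[0,0,-10,0,1],[0,0,-15,0,1],[0,0,-20,0,1],[0,0,-20,0,1],[0,0,0,0,1]])

```text
t: 11.7
eef_pos: [548.6, -270.4, 213.6]
tcp_rot: [-3.14, 0.004, 2.918]
ft_force: [0.5, -0.7, -1.0]
opening: 0.089
grip_force: 30.0
```

The card is out and held. Next: carry it toward the stand and turn it to about yaw 83°.

>>> carry_out(motion=[[10,17,-5,0,1],[16,27,-5,0,1],[17,28,-5,0,1],[17,28,-5,0,1],[17,28,-5,0,1],[17,28,0,0,1],[17,28,0,0,1],[17,28,0,0,1],[17,28,0,0,1],[17,28,0,0,1],[17,28,0,0,1],[16,27,0,0,1]])

```text
t: 12.9
eef_pos: [427.2, 89.8, 235.0]
tcp_rot: [-3.141, -0.001, 2.919]
ft_force: [1.1, 1.0, -1.6]
opening: 0.089
grip_force: 30.0
```

>>> carry_out(motion=[[0,0,0,7,1],[0,0,0,7,1],[0,0,0,7,1],[0,0,0,7,1],[0,0,0,7,1],[0,0,0,7,1],[0,0,0,7,1],[0,0,0,7,1],[0,0,0,7,1],[0,0,0,7,1],[0,0,0,7,1],[0,0,0,7,1]])

```text
t: 14.1
eef_pos: [427.8, 88.6, 234.9]
tcp_rot: [-3.14, 0.0, 1.448]
ft_force: [0.3, -0.1, -0.9]
opening: 0.093
grip_force: 30.0
```

>>> carry_out(motion=[[0,0,0,0,1],[0,0,0,0,1]])

```text
t: 14.3
eef_pos: [428.4, 88.5, 235.2]
tcp_rot: [-3.141, 0.0, 1.456]
ft_force: [0.1, -0.2, -1.1]
opening: 0.089
grip_force: 30.0
```

```bash
python3 - <<'E'
from cell import env
from h import *
c=wrist(env); save(c,"w6"); print(c["T"].round(3))
t=env.read_camera("scene"); pickle.dump(t,open("s6.pkl","wb"))
E
```

```text
[[ 1.14000e-01  9.93000e-01 -1.00000e-03  4.28389e+02]
 [ 9.93000e-01 -1.14000e-01 -0.00000e+00  8.84540e+01]
 [-0.00000e+00 -1.00000e-03 -1.00000e+00  2.35246e+02]
 [ 0.00000e+00  0.00000e+00  0.00000e+00  1.00000e+00]]
```

View pics/w6.png

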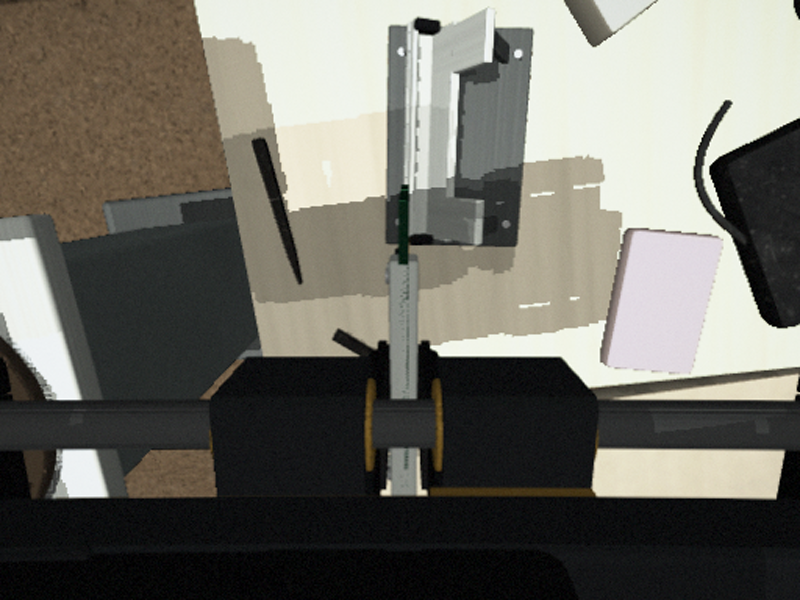

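The stand is clear in the view: base corners at (388,26), (533,30), (518,247) and (386,244). Its lip is on the left (robot side) and its horns lean right, with tips at about (495,10)–(493,65) and (483,200)–(483,242). I'll fit the pose from these.

```bash
python3 - <<'E'
from h import *
from scipy.optimize import least_squares
w=load("w6"); t=pickle.load(open("cams.pkl","rb"))["top"]; S=1.5625
B=[[-50,75],[50,75],[50,-75],[-50,-75]]
Pw=np.array([[388,26],[533,30],[518,247],[386,244]])/S
Hn=np.array([[15.5,66,81],[15.5,38,81],[15.5,-38,81],[15.5,-66,81]]);Ph=np.array([[495,10],[493,65],[483,200],[483,242]])/S
Pt=np.array([[216,347],[230,288],[316,298],[306,360]])/S
def X(p,L): L=np.array(L,float);c,s=np.cos(p[2]),np.sin(p[2]); return np.c_[p[0]+c*L[:,0]-s*L[:,1],p[1]+s*L[:,0]+c*L[:,1],L[:,2]]
Bz=lambda p:np.c_[B,[p[3]]*4]
def f(p,parts="wht"):
    r=[]
    if "w" in parts:r.append((proj(w,X(p,Bz(p)))-Pw).ravel())
    if "h" in parts:r.append((proj(w,X(p,Hn))-Ph).ravel())
    if "t" in parts:r.append((proj(t,X(p,Bz(p)))-Pt).ravel())
    return np.concatenate(r)
for k in("w","wh","t","wht"):
    r=least_squares(f,[476,175,-.12,8],args=(k,)); print(k,r.x.round(3),f(r.x,"wht").round(1))
    p=r.x
L=[[-12,0,22],[-12,65,22],[-12,-65,22],[-25,65,40],[-25,-65,40]]
print(X(p,L).round(1)); print(proj(w,X(p,L))*S)
# triangulate far horn tip / held bar
print("bar width at z", [w["T"][:3,3]+0])
for uv in([389,262],[418,262],[404,186],[404,262]): print(onz(w,np.array(uv)/S,235.2).round(1))
E
```

```text
w [ 4.76367e+02  1.75277e+02 -1.34000e-01  6.45300e+00] [ 0.2  0.4  0.3 -0.6 -0.6 -0.1  0.1  0.3  4.9 -1.5  3.9 -1.1  5.   0.2
  3.2  2.9 -0.8 -0.3 -2.6 -1.6  0.8  0.7  0.8  0.4]
wh [ 4.73898e+02  1.75393e+02 -1.33000e-01  9.64400e+00] [-2.2 -0.2 -1.4 -1.3 -2.1  0.4 -2.1  0.8  2.  -1.3  1.1 -0.9  2.4  0.4
  0.7  3.1 -1.2  0.7 -3.  -0.9  0.6  1.5  0.6  1.3]
t [ 4.78581e+02  1.79991e+02 -1.28000e-01 -2.55040e+01] [ 2.1  3.9 -5.1  2.3 -4.1 -7.3  2.5 -6.4  6.7 -8.1  5.9 -7.4  7.2 -5.2
  5.5 -2.3  0.8 -0.4 -1.4 -0.5  0.1  1.3  0.5 -0.4]
wht [ 4.74088e+02  1.75326e+02 -1.32000e-01  8.36500e+00] [-2.   0.2 -1.5 -0.9 -2.1  0.2 -1.8  0.7  2.2 -1.3  1.3 -0.9  2.6  0.4
  1.   3.2 -1.   0.6 -2.8 -0.8  0.7  1.5  0.7  1.2]
[[462.2 176.9  22. ]
 [470.8 241.3  22. ]
 [453.6 112.5  22. ]
 [457.9 243.1  40. ]
 [440.7 114.2  40. ]]
[[437.61880367 141.10764693]
 [441.02528071  38.12383081]
 [434.58212187 234.65120554]
 [422.44134784  30.0788466 ]
 [417.40656028 237.01507971]]
bar width at z [array([428.38930813,  88.45400747, 235.245674  ])]
[[428.2 128.8 235.2]]
[[437.4 127.8 235.2]]
[[435.7 151.8 235.2]]
[[433.  128.3 235.2]]
```

```bash
python3 - <<'E'
from h import *
w=load("w6"); o=cv2.cvtColor(w["color"],cv2.COLOR_RGB2BGR); x0,y0=240,3
p=[476.4,175.3,-.134]
c,s=np.cos(p[2]),np.sin(p[2])
def X(L): L=np.array(L,float); return np.c_[p[0]+c*L[:,0]-s*L[:,1],p[1]+s*L[:,0]+c*L[:,1],L[:,2]]
def sl(a,b,y): return [-12+a*.423-b*.906,y,22+a*.906+b*.423]   # up-slope a, outward b
a=cv2.resize(o[y0:y0+158,x0:x0+107],(400,592),interpolation=cv2.INTER_CUBIC); b=a.copy()
F=400/107
def line(P,col): cv2.polylines(b,[np.int32((proj(w,X(P))-[x0,y0]+.5)*F)],False,col,1)
line([sl(0,0,-65),sl(0,0,65)],(0,0,255))
line([sl(7.5,14,-65),sl(7.5,14,65)],(255,0,0))
for y1,y2 in((38,66),(-38,-66)): line([sl(0,0,y1),sl(65,0,y1),sl(65,0,y2),sl(0,0,y2)],(0,200,0))
line([sl(28,0,-38),sl(28,0,38)],(255,0,255))
for y in(65,-65): line([sl(0,0,y),sl(12,0,y),sl(12,14,y),sl(0,14,y)],(0,200,255))
cv2.imwrite("pics/w6c.png",np.hstack([a,b]))
E
```

```text
(no output)
```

View pics/w6c.png

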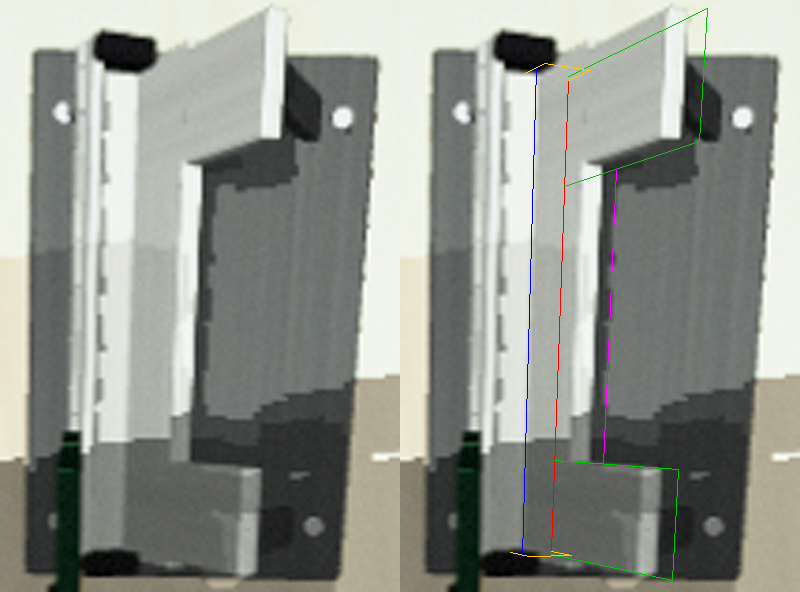

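The stand's ledge, plate and horns all sit about 9 mm nearer the robot than the base fit predicts. The channel's inner corner is at crop (137,100)–(122,550), and the end stops agree with the fit. I'll trust these features and compute the corner from each.

```bash
python3 - <<'E'
from h import *
w=load("w6"); p=[476.4,175.3,-.134]; c,s=np.cos(p[2]),np.sin(p[2])
def st(uv,z):
    q=onz(w,np.array(uv)/3.74+[240,3],z)[0]; d=q[:2]-p[:2]; return q.round(1),np.round([c*d[0]+s*d[1],-s*d[0]+c*d[1]],1)
for n,uv,z in(("corner",(137,100),22),("corner",(122,550),22),("plate",(187,165),47.4),("plate",(172,455),47.4),("horn",(268,10),81),("horn",(262,137),81),("horn",(243,468),81),("horn",(238,574),81),
 ("lip in",(102,100),34.7),("lip in",(85,545),34.7),("base L",(33,60),6.5),("base L",(27,570),6.5),("base R",(378,60),6.5),("base R",(343,578),6.5),("hole",(343,118),6.5),("hole",(314,526),6.5),("hole",(63,112),6.5),("stop+",(120,72),30),("stop-",(112,550),30)):print(n,*st(uv,z))
E
```

```text
corner [464.5 237.   22. ] [-20.1  59.6]
corner [447.4 113.3  22. ] [-20.5 -65.3]
plate [474.1 214.4  47.4] [-7.5 38.4]
plate [463.2 140.7  47.4] [ -8.5 -36.1]
horn [491.9 239.   81. ] [ 6.8 65.2]
horn [488.6 212.5  81. ] [ 7.1 38.5]
horn [478.1 136.6  81. ] [  6.8 -38.1]
horn [474.7 110.1  81. ] [  7.  -64.9]
lip in [454.1 235.3  34.7] [-30.1  56.5]
lip in [436.3 117.4  34.7] [-32.  -62.7]
base L [436.9 254.3   6.5] [-49.7  73. ]
base L [417.1 108.8   6.5] [-49.9 -73.8]
base R [535.5 242.6   6.5] [49.6 74.6]
base R [516.9  94.7   6.5] [ 50.9 -74.5]
hole [524.7 228.6   6.5] [40.8 59.3]
hole [508.8 112.2   6.5] [ 40.6 -58.2]
hole [443.9 239.8   6.5] [-40.8  59.6]
stop+ [460.  242.6  30. ] [-25.3  64.5]
stop- [444.2 114.5  30. ] [-23.8 -64.5]
```

All features agree: the inner corner is at stand x≈-20, and its mid-point is at world (456.3,178.0). The target TCP is (453.0,177.9) with yaw 1.437, first at height.

>>> carry_out(motion=[[0,0,0,1.1,1],[15,2,0,0,1],[15,2,0,0,1],[16,2,0,0,1],[16,2,0,0,1],[15,2,5,0,1],[15,2.5,10,0,1],[0,0,20,0,1],[0,0,20,0,1],[0,0,10,0,1],[0,0,0,0,1],[0,0,0,0,1]])

```text
t: 15.6
eef_pos: [454.3, 177.7, 170.8]
tcp_rot: [3.141, 0.0, 1.433]
ft_force: [0.3, 0.0, -1.1]
opening: 0.092
grip_force: 30.0
```

```bash
python3 - <<'E'
from cell import env
from h import *
w=wrist(env); save(w,"w7"); T=w["T"]; print(T[:3,3].round(1),env.state()["tcp_rot"])
d=np.array([453.0,177.9])-T[:2,3]; print("tool shift",(T[:2,:2].T@d).round(1))
t=env.read_camera("top"); pickle.dump(t,open("t7.pkl","wb"))
s=env.read_camera("scene"); pickle.dump(s,open("s7.pkl","wb"))
p=proj(s,[[456,178,60]])[0]; q=proj(t,[[456,178,60]])[0]; print(p,q)
f=lambda k,p,W,H:cv2.resize(cv2.cvtColor(k["color"],cv2.COLOR_RGB2BGR)[int(p[1])-H//2:int(p[1])+H//2,int(p[0])-W//2:int(p[0])+W//2],(400,300),interpolation=cv2.INTER_CUBIC)
cv2.imwrite("pics/m7.png",np.vstack([cv2.resize(cv2.imread("pics/w7.png"),(800,600))[0:350],cv2.resize(np.hstack([f(s,p,120,90),f(t,q,120,90)]),(666,250))[:, :].copy() if 0 else np.pad(cv2.resize(np.hstack([f(s,p,120,90),f(t,q,120,90)]),(666,250)),((0,0),(0,134),(0,0)))]))
E
```

```text
[454.3 177.7 170.8] [ 3.14078282e+00 -2.20609103e-04  1.43305858e+00]
tool shift [ 0.  -1.3]
[190.00833846 177.0618769 ] [164.80685707 213.10458653]
```

I'm keeping the last picture for the result. Descending, slowly at the end.

>>> carry_out(motion=[[0,-1.3,10,0,1],[0,0,20,0,1],[0,0,20,0,1],[0,0,15,0,1],[0,0,8,0,1],[0,0,3,0,1],[0,0,2,0,1],[0,0,0,0,1]])

```text
t: 16.55
eef_pos: [452.9, 177.8, 92.9]
tcp_rot: [3.141, -0.0, 1.433]
ft_force: [0.6, 0.8, -0.4]
opening: 0.088
grip_force: 30.0
```

>>> carry_out(motion=[[0,0,1,0,1],[0,0,1,0,1],[0,0,1,0,1],[0,0,0,0,1]])

```text
t: 16.95
eef_pos: [452.8, 177.8, 89.6]
tcp_rot: [3.142, 0.0, 1.433]
ft_force: [-0.3, -0.1, -1.3]
opening: 0.092
grip_force: 30.0
```

>>> carry_out(motion=[[0,0,1,0,1],[0,0,1,0,1],[0,0,1,0,1],[0,0,0,0,1]])

```text
t: 17.35
eef_pos: [452.7, 177.7, 86.4]
tcp_rot: [-3.141, 0.0, 1.433]
ft_force: [0.6, -0.9, -1.5]
opening: 0.091
grip_force: 30.0
```

>>> carry_out(motion=[[0,0,1,0,1],[0,0,1,0,1],[0,0,0,0,1]])

```text
t: 17.65
eef_pos: [452.9, 177.8, 84.5]
tcp_rot: [3.141, 0.0, 1.433]
ft_force: [0.5, -0.3, -1.0]
opening: 0.091
grip_force: 30.0
```

>>> carry_out(motion=[[0,0,1,0,1],[0,0,1,0,1],[0,0,0,0,1]])

```text
t: 17.95
eef_pos: [453.6, 178.0, 83.0]
tcp_rot: [3.14, -0.001, 1.433]
ft_force: [2.3, 0.6, 5.3]
opening: 0.096
grip_force: 30.0
```

Floor contact at TCP z≈83, with the slope pushing toward +x as expected. I'll press slightly more so the edge beds level.

>>> carry_out(motion=[[0,0,1,0,1],[0,0,0,0,1],[0,0,1,0,1],[0,0,0,0,1]])

```text
t: 18.35
eef_pos: [454.2, 178.3, 81.4]
tcp_rot: [3.138, -0.001, 1.433]
ft_force: [2.7, 2.3, 7.6]
opening: 0.093
grip_force: 30.0
```

>>> carry_out(motion=[[0,1,1,0,1],[0,0,0,0,1],[0,1,1,0,1],[0,0,0,0,1]])

```text
t: 18.75
eef_pos: [456.2, 178.3, 80.1]
tcp_rot: [3.138, -0.002, 1.433]
ft_force: [-2.0, 6.2, 20.0]
opening: 0.092
grip_force: 30.0
```

```bash
python3 - <<'E'
from cell import env
from h import *
w=wrist(env); save(w,"w8"); print(env.state()["moment"])
t=env.read_camera("top"); s=env.read_camera("scene"); pickle.dump((s,t),open("st8.pkl","wb"))
p=proj(s,[[456,178,60]])[0]; q=proj(t,[[456,178,60]])[0]
f=lambda k,p:cv2.resize(cv2.cvtColor(k["color"],cv2.COLOR_RGB2BGR)[int(p[1])-45:int(p[1])+45,int(p[0])-60:int(p[0])+60],(400,300),interpolation=cv2.INTER_CUBIC)
cv2.imwrite("pics/m8.png",np.vstack([cv2.imread("pics/w8.png")[130:430],np.hstack([f(s,p),f(t,q)])]))
E
```

```text
[0.88693376 0.17178354 0.01089554]
```

View pics/m8.png

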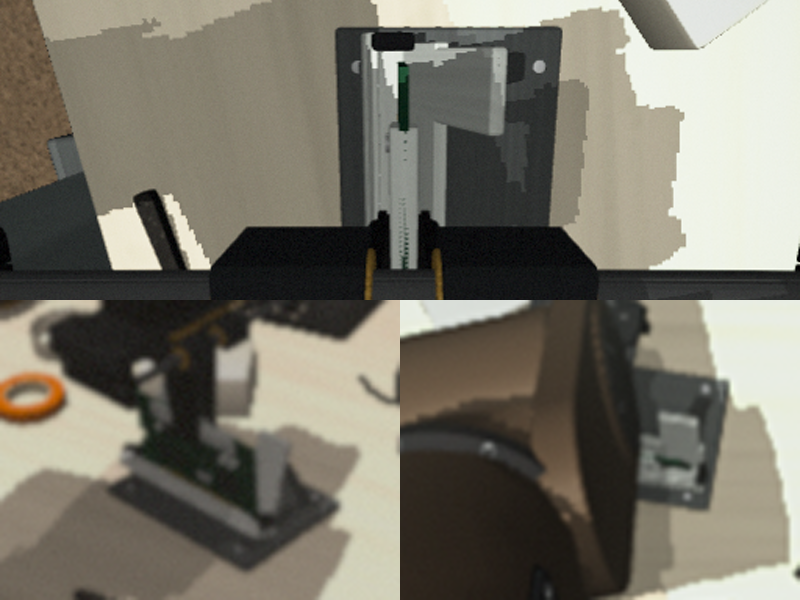

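The picture shows the card in the channel between lip and horns and inside the end stops, with the board end at (403,65) and the stop at (392,42). Next I unload, open a little, and push the top back with the front finger, the rear finger leading so the card cannot fall.

>>> carry_out(motion=[[0,0,-2,0,1],[0,0,-1,0,1],[0,0,0,0,0.85],[0,0,0,0,0.8],[0,0,0,0,0.8],[0,2,0,0,0.8],[0,2,0,0,0.8],[0,2,0,0,0.8],[0,2,0,0,0.8],[0,2,0,0,0.8],[0,0,0,0,0.8]])

```text
t: 20.0
eef_pos: [465.0, 176.1, 81.6]
tcp_rot: [3.141, 0.0, 1.433]
ft_force: [0.1, -0.0, -0.5]
opening: 0.198
grip_force: 0.1
```

>>> carry_out(motion=[[0,2,0,0,0.8],[0,2,0,0,0.8],[0,2,0,0,0.8],[0,2,0,0,0.8],[0,2,0,0,0.8],[0,2,0,0,0.8],[0,2,0,0,0.8],[0,1,0,0,0.8],[0,0,0,0,0.8]])

```text
t: 20.9
eef_pos: [479.6, 174.0, 81.6]
tcp_rot: [-3.142, 0.0, 1.433]
ft_force: [0.1, -0.3, -0.0]
opening: 0.2
grip_force: 0.0
```

>>> carry_out(motion=[[0,0,0,0,0.7],[0,0,0,0,0.6],[0,0,0,0,0.5],[0,0,-5,0,0.5],[0,0,-15,0,0.5],[0,0,-30,0,0.5],[0,0,-40,0,0.5],[0,0,-40,0,0.5],[0,0,-30,0,0.5],[0,0,0,0,0.5]])

```text
t: 21.9
eef_pos: [480.7, 174.4, 245.8]
tcp_rot: [3.135, -0.002, 1.433]
ft_force: [0.6, 0.7, -0.7]
opening: 0.499
grip_force: 0.0
```

No pictures left to view, so I'll check the result numerically. I back off until the stand is in the wrist view, then compare the green board region with the projected model.

>>> carry_out(motion=[[-20,-10,0,0,0.5],[-30,-15,0,0,0.5],[-30,-15,0,0,0.5],[-20,-10,0,0,0.5],[0,0,0,0,0.5],[0,0,0,0,0.5]])

```text
t: 22.5
eef_pos: [416.4, 81.8, 241.6]
tcp_rot: [3.141, -0.0, 1.432]
ft_force: [0.9, 0.6, 0.8]
opening: 0.497
grip_force: 0.0
```

```bash
python3 - <<'E'
from cell import env
from h import *
w=wrist(env); save(w,"w9"); print(w["T"][:3,3].round(1))
p=[476.4,175.3,-.134]; c,s=np.cos(p[2]),np.sin(p[2])
X=lambda L:(lambda L:np.c_[p[0]+c*L[:,0]-s*L[:,1],p[1]+s*L[:,0]+c*L[:,1],L[:,2]])(np.array(L,float))
def sl(a,b,y,l): return [-20.3+a*np.sin(l)-b*np.cos(l),y,22+a*np.cos(l)+b*np.sin(l)]
# board corners and bar top-front/back corners for leans
for l in(.3,.39,.436): print(l,"board lower+,upper+,upper-,lower-",proj(w,X([sl(h,3,y,l) for h,y in((5,60),(65,60),(65,-60),(5,-60))])).round(0).tolist(),"bar",proj(w,X([sl(65,b,y,l) for b,y in((6,42),(-3,42),(6,-42),(-3,-42))])).round(0).tolist())
im=w["color"].astype(int); hsv=cv2.cvtColor(w["color"],cv2.COLOR_RGB2HSV)
g=((hsv[...,0]>55)&(hsv[...,0]<90)&(hsv[...,1]>110)&(hsv[...,2]>25)).astype(np.uint8)
n,lab,st,ce=cv2.connectedComponentsWithStats(g)
for k in np.argsort(-st[1:,4])[:8]+1: print(st[k],ce[k].round())
# green extents per row
for v in range(0,190,6):
    u=np.flatnonzero(g[v]); 
    if len(u): print(v,u.min(),u.max(),len(u),end=" | ")
E
```

```text
[416.4  81.8 241.6]
0.3 board lower+,upper+,upper-,lower- [[282.0, 20.0], [307.0, 1.0], [303.0, 142.0], [281.0, 138.0]] bar [[303.0, 24.0], [313.0, 25.0], [301.0, 122.0], [309.0, 122.0]]
0.39 board lower+,upper+,upper-,lower- [[283.0, 20.0], [313.0, 2.0], [309.0, 141.0], [281.0, 138.0]] bar [[310.0, 25.0], [318.0, 26.0], [306.0, 122.0], [315.0, 122.0]]
0.436 board lower+,upper+,upper-,lower- [[283.0, 20.0], [316.0, 2.0], [311.0, 141.0], [281.0, 138.0]] bar [[313.0, 25.0], [321.0, 26.0], [309.0, 122.0], [317.0, 122.0]]
[ 281    3   35  104 1429] [295.  50.]
[308 122   3   9  16] [309. 126.]
[280 114   4   2   5] [282. 114.]
[280 111   3   1   3] [281. 111.]
[280 117   3   1   3] [281. 117.]
[281 108   3   2   3] [282. 108.]
[309 133   1   2   2] [309. 134.]
[293 117   2   2   2] [294. 118.]
6 307 314 8 | 12 297 314 18 | 18 287 314 25 | 24 281 314 32 | 30 281 301 21 | 36 281 294 14 | 42 281 294 5 | 48 283 295 5 | 54 284 295 12 | 60 284 300 9 | 66 284 300 8 | 72 283 300 16 | 78 283 299 14 | 84 289 299 11 | 90 289 299 10 | 96 283 299 13 | 102 281 294 14 | 108 281 282 2 | 114 280 283 4 | 126 308 309 2 | 138 309 309 1 |
```

The observed board (upper corners near u=314 and 309, lower edge at u≈281) matches the model at a lean of about 0.41 rad, level and centred. The gripper is clear, so I hand in.

```bash
python3 -c "
from cell import env
print(env.job_done())"
```

```text
the job is handed in; nothing more can be done
None
```

I took the 65 mm card out of slot a, set it in the inspection stand with its components facing out, and handed the job in at about 22.5 s of the 48 s allowed. The hand-in call gave no verdict. My last check, from camera measurements, put the card level and centred, leaning back about 0.41 rad, with the gripper clear; the other two cards were not checked again.

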